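# Load a bearing into the tester and start the test

### The arm

A 6-joint arm with a two-finger parallel gripper is mounted at the origin on the work surface. World frame = base frame: x ahead of the robot, y to its left, z up, the work surface at z = 0. Lengths are in m, angles in degrees, forces in N, time in s.
With the tool pointing down it reaches from about 0.3 to 0.75 m from the base axis. Payload 8.5 kg.
Tool frame: the origin (TCP) lies midway between the tips of the shut fingers; the grasp point (between the pads) lies 19 mm behind it; z points along the fingers, y is the direction in which the jaws open and shut (so a half turn about z gives the same grasp; the last joint's range is limited). The gripper opens to 85 mm and grips with 20 to 120 N. Pads are 22 mm wide; open, the fingers measure 114 mm over their backs; the gripper's body (76 mm by 85 mm) begins 54 mm behind the grasp point. The pads swing forward as they close: fully open they stand 13 mm farther back than shut.
Start: joints at [51.835, 21.807, 74.336, -0, 83.858, -12.336], TCP at [0.24, 0.495, 0.231] pointing down, gripper open.
Joint ranges: [-178.18, 178.18], [-50.72, 133.34], [12.68, 142.11], [-81.47, 261.47], [9.98, 163.14], [-165.26, 165.26]. Speed limits (degrees/s): [136.94, 136.94, 180, 180, 180, 180].

### API

Orientations are given as a 3x3 rotation matrix whose columns are the frame's x, y, z axes.
In Python, from rig import status, eyes, env gives the robot as it stands. The module is installed in compiled form; this text tells all that it offers.
- The arm moves only by the tool play_rows, never from a script. Its argument "targets" is text: rows parted by semicolons, each of 5 numbers parted by spaces: the shift along the tool's x, y, z in m, then the turn about the tool's z in rad, then the closure, from 0 (fully open) to 1 (shut). A call has 1 to 5 rows; each row is the pose to reach, as a shift and turn from the pose commanded when the call began, along the tool's axes at that moment; what a row does not reach only later rows make up. A row lasts 1/10 s, in which the tool goes at most 50 mm and 8.59 degrees, less where a joint would pass 70% of its speed; a pose out of reach is approached as far as the arm can. A call with a gripper value outside its range is refused whole. The fingers move at their own pace and stop on an object; "force" is the grip in N (left out, the last holds). Time passes only in rows, so rows that repeat a pose let the fingers close. It gives the time, the measured TCP pose, the force and the opening at its end, in the units of the state.
- status.observe(): the state, without advancing time (a new reading comes with each control period).
- eyes.get_image(name): name is "scene" or "top"; returns a dict with "pixels" (480x640x3 uint8, red, green, blue), "range_z" (480x640 float32, m along the optical axis (not along the pixel's ray), 0 where there is no reading), "mtx" (3x3 intrinsics, pixels), "world_to_cam" (4x4, takes a point from world to camera coordinates). Camera axes: x right, y up, looking along -z (the intrinsics and any distortion apply to the point x, -y, -z); pixel columns grow to the right and rows downward; lengths in m; the calibration is good to about 2 mm. A picture is of the moment at which its call begins.
- env.close_job(): hands the job in, once; it reports no verdict.
The state is a dict: "time_s": time; "q": joint angles; "qvel": joint speeds; "joint_efforts": joint torques, N m; "position": TCP position; "tool_rot": TCP orientation; "ft_force": force on the tool from outside, world axes, zero at the start; "wrist_torque": the same for the moment, N m; "grip_width": finger opening in m.
Only numpy, scipy, OpenCV 4.12 (cv2) and the standard library are available. Lean on these libraries where they do the work, as an engineer would, in place of code of your own. Each camera call takes 0.05 s, during which the arm holds its last target.

### The job

Load the bearing tester and start it: with a fingertip, roll the bearing that waits at the low end of the sloped gutter up to the stop at the high end, until the spring catch in the gutter floor has come up behind it and it stays there by itself. Then press the big start button on the separate box all the way down and let go of it. Push gently, do not grip the bearing or lift it out of the gutter, and leave the loose parts and tools around it where they are.

Things in the scene. Friction and masses are not known exactly. Their poses are not given: they have to be found in the camera images.
- bearing: The ball bearing to be tested, plain ground steel, lightly oiled and so slippery, with shields, 62 mm outside diameter, 16 mm wide, 30 mm bore, about 0.2 kg. It stands on edge in the gutter, free to roll, and starts at the low end leaning on the low lip. Origin at its centre (half-way through bore and width); its y axis is the bore axis, across the gutter.
- gutter: Aluminium channel, 295 mm long, 20 mm wide inside, walls 3 mm thick and 14 mm high, a 7 mm slot along its floor; climbs at 0.16 rad. Origin on the middle line of its floor, 60 mm above the table; x uphill along the slope, z square to the floor, y across. Floor from x = -145 mm (low end, lip 14 mm high) to +150 mm. The bearing's centre stands at z = 31 mm: a fingertip can push it above the walls.
- tester: The tester that carries the gutter; bolted down. Origin on the table under the gutter's origin; x level and uphill, z up. Its white cabinet, 205 mm high with its valves, stands beyond the stop from x = 185 mm on. On the -y side, 75 mm or more from the gutter's middle line and level with the bearing's final place, is the retracted spindle head, 132 mm high.
- stop_face (a point): Point on the floor's middle line at the face of the black plastic stop block at the gutter's high end (block 46 mm high, as wide as the channel). Axes as for the gutter: a bearing touching the stop has its centre at x = -31 mm and z = 31 mm in this frame; one held back on the catch lies at about x = -35 mm.
- catch_tip (a point): Free upper end of the spring catch, a steel tongue 6 mm wide, 32 mm long in the floor slot, hinged at its downhill end. The tip faces the stop, 53 mm from it, and stands 6 mm above the floor when up. A bearing pushed uphill rolls over the tongue (about 2 N presses it down) and the tip springs up behind it; one let go before it has passed the tip rolls back down.
- catch (a joint): Angle of the spring catch (rad): 0 = up (holding), about 0.19 = pressed flush with the floor.
- start_top (a point): Centre of the top face of the start button, a round black push button 40 mm across on a grey box (80 x 90 mm, 50 mm high) on the table. The button's top is about 72 mm above the table when it is out; it is pressed straight down.
- start (a joint): Travel of the start button (m): 0 = out, 0.006 = fully down. It is sprung and takes 5 N when fully down; it comes back out by itself.
- spare_large: Bystander: a spare bearing of the same size (62 x 16 mm) lying flat on the table beside the tester. Origin at the centre of its underside.
- spare_small: Bystander: smaller bearing, 40 mm across and 12 mm thick, lying flat beside the tester. Origin at the centre of its underside.
- plug_gauge: Bystander: steel plug gauge standing upright, 42 mm wide at the foot, 116 mm tall. Origin at the centre of its underside.
- oil_bottle: Bystander: white plastic oil bottle, 40 mm across, 95 mm tall. Origin at the centre of its underside.
- screwdriver: Bystander: screwdriver lying flat on the table. Origin on its underside.
- caliper: Bystander: steel caliper lying flat on the table, about 200 mm long. Origin under the middle of its beam.
Not all that is in view belongs to the job. Leave any yellow look-alike of the bearing alone.

How it is judged:
By the outcome, as a careful person would: the job done as asked, in the order asked, and still so for the second after the job is handed in, with the robot touching nothing.
It also fails if it takes over 58 s, if anything falls off the work surface, if the arm or the gripper's body presses on something with over 40 N, if the wrist force passes 120 N, or if a joint passes its speed limit or range.

## Working session

There is one attempt and no reset: what is moved stays moved. The work goes in short steps, Python scripts to look and compute and a tool call to move; the robot and the scene stay as the last step left them, time stands still between calls to the robot, and variables do not carry over. Pictures are saved under pics/ and viewed, and the job is handed in when it is done.

Besides the shell and the picture viewer there is one more tool, called after ">>>" as name(argument=value, ...) on one line, values as JSON. play_rows: Moves the arm, as the interface text tells. Its arguments: {"type":"object","properties":{"targets":{"type":"string"},"force":{"type":"number"}},"required":["targets"]}

```bash
mkdir -p pics; cat > h.py <<'E'
import numpy as np, cv2
from rig import status, eyes, env
def grab(n,tag):
    d=eyes.get_image(n); cv2.imwrite(f'pics/{tag}.png',d['pixels'][:,:,::-1]); np.savez(f'pics/{tag}.npz',**d); return d
def ld(tag): return dict(np.load(f'pics/{tag}.npz'))
def pt(d,u,v,z=None):
    M=np.linalg.inv(d['world_to_cam']); K=d['mtx']
    r=np.array([(u-K[0,2])/K[0,0],-(v-K[1,2])/K[1,1],-1.0])
    o=M[:3,3]; w=M[:3,:3]@r
    s=d['range_z'][int(round(v)),int(round(u))] if z is None else (z-o[2])/w[2]
    return o+s*w
def proj(d,p):
    c=d['world_to_cam']@np.append(p,1); K=d['mtx']
    return K[0,0]*c[0]/-c[2]+K[0,2], K[1,2]-K[1,1]*c[1]/-c[2]
E
python3 - <<'E'
from h import *
print(status.observe())
for n in('scene','top'):
    d=grab(n,n+'0'); print(d.keys(),d['mtx'],d['world_to_cam'])
E
```

```text
{'time_s': 0.0, 'q': array([ 5.18355977e+01,  2.18418379e+01,  7.43837921e+01,  3.53976635e-04,
        8.38579667e+01, -1.23368083e+01]), 'qvel': array([-0.03795605, -0.00222669, -0.00455834, -0.00208785,  0.00467633,
       -0.00182638]), 'joint_efforts': array([ 3.42983303e-04, -4.48449540e+01, -2.31279945e+01, -5.32181991e-05,
        4.56789450e-03,  4.76718995e-06]), 'position': array([0.2394456 , 0.49482701, 0.23070949]), 'tool_rot': array([[-9.00108623e-01,  4.35664602e-01, -9.06398019e-04],
       [ 4.35665429e-01,  9.00107953e-01, -1.14335937e-03],
       [ 3.17734861e-04, -1.42403391e-03, -9.99998936e-01]]), 'ft_force': array([ 0.42525489,  1.02015499, -0.81384566]), 'wrist_torque': array([-0.04231104, -0.03157863,  0.02930641]), 'grip_width': 0.08540374773587583}
dict_keys(['pixels', 'range_z', 'mtx', 'world_to_cam']) [[507.62368812   0.         317.71939866]
 [  0.         507.62368812 238.55616742]
 [  0.           0.           1.        ]] [[-0.71707377  0.69684694  0.01447576  0.46715105]
 [-0.43788133 -0.46655552  0.76849586  0.10367383]
 [ 0.54227774  0.54472956  0.63969099 -1.17905505]
 [ 0.          0.          0.          1.        ]]
dict_keys(['pixels', 'range_z', 'mtx', 'world_to_cam']) [[469.37397822   0.         317.26309104]
 [  0.         469.37397822 242.49500775]
 [  0.           0.           1.        ]] [[ 0.02281105 -0.99972168  0.00601827 -0.17280623]
 [ 0.99504284  0.02328631  0.09668248 -0.50311728]
 [-0.09679571  0.003783    0.99529708 -1.05787091]
 [ 0.          0.          0.          1.        ]]
```

View pics/scene0.png

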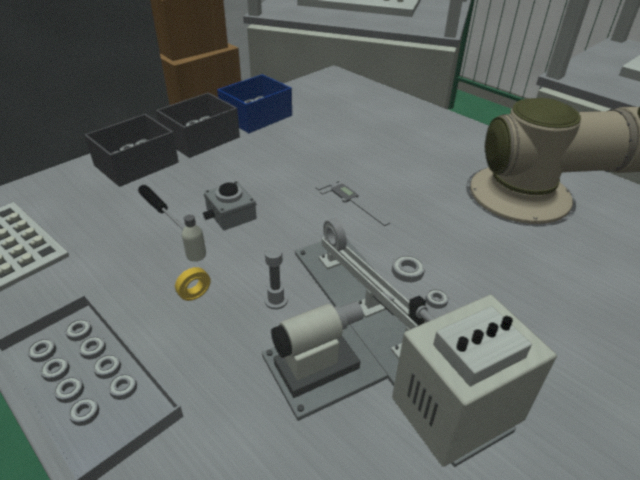

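View pics/top0.png

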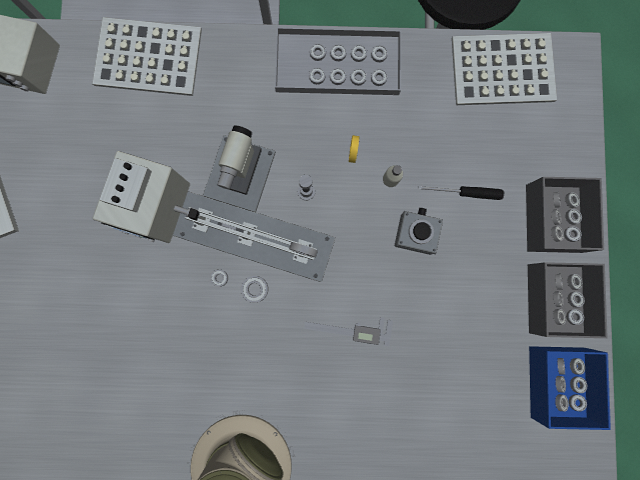

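The top view shows the gutter from its low end at about (312,252) to its high end at about (195,214). Candidates for the bearing:

- Standing bearing in the gutter: top (304,250), scene (334,236).
- Spare large: top (255,289).
- Spare small: top (219,278).
- Yellow look-alike: top (354,149).
- Tray and bin bearings.

I choose the one in the gutter. The start button is on the grey box at top (422,231). I'll check both in close crops.

```bash
python3 - <<'E'
from h import *
a=cv2.imread('pics/scene0.png')[200:340,280:480]; b=cv2.imread('pics/top0.png')[190:300,170:340]; c=cv2.imread('pics/top0.png')[195:265,380:450]; e=cv2.imread('pics/scene0.png')[170:240,190:270]
r=lambda i,w,h:cv2.resize(i,(w,h),interpolation=cv2.INTER_CUBIC)
o=np.zeros((600,800,3),np.uint8)
o[:300,:428]=r(a,428,300); o[300:600,:463]=r(b,463,300); o[:300,470:770]=r(c,300,300); o[310:590,470:790]=r(e,320,280)
cv2.imwrite('pics/crop0.png',o)
t=ld('top0');s=ld('scene0')
for u,v in [(304,250),(312,252),(195,214),(422,231),(410,230),(255,289),(306,185)]:
    print('top',u,v,pt(t,u,v).round(4))
for u,v in [(334,236),(230,188),(418,308)]: print('scene',u,v,pt(s,u,v).round(4))
E
```

```text
top 304 250 [ 0.4826 -0.1329  0.1037]
top 312 252 [ 0.4792 -0.15    0.0967]
top 195 214 [0.5512 0.0971 0.1264]
top 422 231 [ 0.5329 -0.3913  0.0759]
top 410 230 [ 0.5361 -0.3674  0.0631]
top 255 289 [ 3.969e-01 -1.830e-02 -3.000e-04]
top 306 185 [ 0.62   -0.134   0.1201]
scene 334 236 [ 0.4976 -0.1178  0.0831]
scene 230 188 [ 0.534  -0.3831  0.0731]
scene 418 308 [0.5616 0.1131 0.1231]
```

View pics/crop0.png

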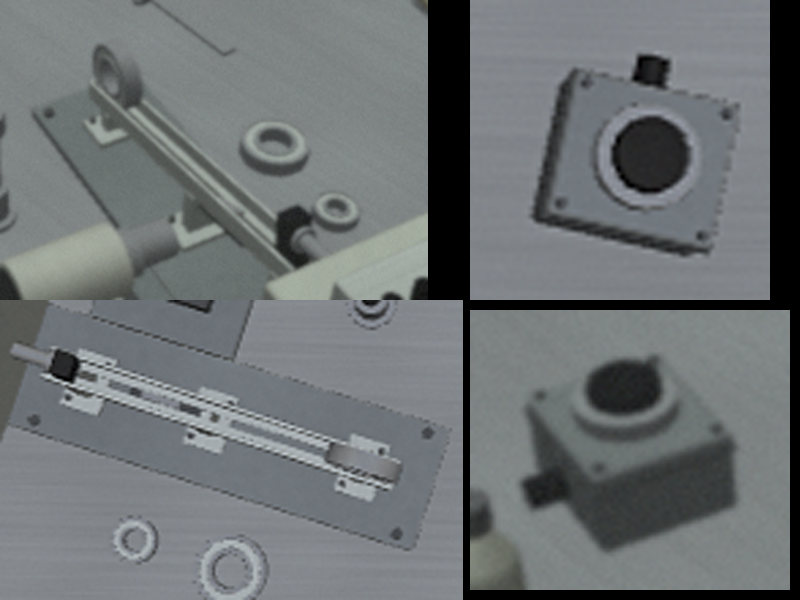

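The crops confirm it: a plain steel bearing stands in the low end of the gutter, the black stop is at the far end, and the round black button sits on the grey box. Next I measure the gutter line and the button.

```bash
python3 - <<'E'
from h import *
t=ld('top0');s=ld('scene0')
def cloud(d):
    v,u=np.mgrid[:480,:640]; K=d['mtx'];M=np.linalg.inv(d['world_to_cam']);z=d['range_z']
    c=np.stack([(u-K[0,2])/K[0,0]*z,-(v-K[1,2])/K[1,1]*z,-z],-1); w=c@M[:3,:3].T+M[:3,3]; w[z==0]=np.nan; return w
for n,d in(('top',t),('scene',s)):
    w=cloud(d); P=w[(w[...,0]>.44)&(w[...,0]<.60)&(w[...,1]>-.2)&(w[...,1]<.09)&(w[...,2]>.045)&(w[...,2]<.19)]
    # keep near line
    a=np.array([.481,-.142]);b=np.array([.551,.097]); g=(b-a)/np.linalg.norm(b-a)
    for it in range(4):
        nrm=np.array([-g[1],g[0]]); l=(P[:,:2]-a)@nrm; x=(P[:,:2]-a)@g
        k=(abs(l)<.02)&(x>-0.03)&(x<.23)
        vx,vy,x0,y0=cv2.fitLine(P[k,:2].astype(np.float32),cv2.DIST_HUBER,0,.01,.01).ravel()
        g=np.array([vx,vy])*np.sign(vy); a=np.array([x0,y0])
    print(n,k.sum(),'g',g,'pt',a,'yaw',np.degrees(np.arctan2(g[1],g[0])))
    nrm=np.array([-g[1],g[0]]); l=(P[:,:2]-a)@nrm; x=(P[:,:2]-a)@g
    for lo in np.arange(-.16,.16,.01):
        m=(abs(l)<.02)&(x>=lo)&(x<lo+.01)
        if m.sum(): print(round(lo,3),m.sum(),'z95',np.percentile(P[m,2],[5,50,98]).round(3),'l',np.percentile(l[m],[2,50,98]).round(4))
# button: dark circle
for n,d,box in(('top',t,(400,210,445,255)),('scene',s,(205,170,260,225))):
    g=cv2.cvtColor(d['pixels'],cv2.COLOR_RGB2GRAY);x0,y0,x1,y1=box
    m=(g[y0:y1,x0:x1]<60).astype(np.uint8); N,L,st,ce=cv2.connectedComponentsWithStats(m)
    for i in range(1,N):
        if st[i,4]>20: print(n,st[i],ce[i]+[x0,y0],pt(d,*(ce[i]+[x0,y0]),z=.072).round(4))
E
```

```text
top 413 g [0.36537206 0.9308616 ] pt [0.5393279  0.04877121] yaw 68.56952
-0.16 29 z95 [0.046 0.062 0.089] l [-0.019  -0.0062  0.0002]
-0.15 28 z95 [0.046 0.049 0.065] l [-0.0188 -0.0058  0.0009]
-0.14 29 z95 [0.047 0.051 0.067] l [-0.0195 -0.0065  0.0019]
-0.13 37 z95 [0.049 0.052 0.067] l [-0.0199 -0.0049  0.0027]
-0.12 36 z95 [0.051 0.054 0.069] l [-0.0196 -0.005   0.0036]
-0.11 40 z95 [0.052 0.057 0.071] l [-0.0196 -0.0086  0.0045]
-0.1 38 z95 [0.055 0.057 0.074] l [-0.0187 -0.0073  0.0056]
-0.09 42 z95 [0.055 0.059 0.074] l [-0.019  -0.0109  0.0062]
-0.08 42 z95 [0.057 0.061 0.076] l [-0.0179 -0.0093  0.0076]
-0.07 41 z95 [0.059 0.062 0.077] l [-0.0171 -0.0088  0.0084]
-0.06 54 z95 [0.056 0.064 0.081] l [-0.016  -0.0039  0.0094]
-0.05 56 z95 [0.057 0.064 0.083] l [-0.0152 -0.0036  0.0102]
-0.04 59 z95 [0.06  0.067 0.083] l [-0.0142 -0.0025  0.011 ]
-0.03 58 z95 [0.061 0.068 0.084] l [-0.0135 -0.0011  0.012 ]
-0.02 60 z95 [0.066 0.071 0.086] l [-0.0126 -0.0011  0.0127]
-0.01 59 z95 [0.068 0.074 0.088] l [-0.0107  0.0018  0.0143]
0.0 51 z95 [0.067 0.074 0.09 ] l [-0.0102  0.0016  
[... 1004 characters left out ...]
5 [0.059 0.077 0.09 ] l [-0.0106  0.0075  0.0171]
0.01 86 z95 [0.073 0.078 0.091] l [-0.0077  0.0111  0.0184]
0.02 54 z95 [0.074 0.082 0.092] l [-0.0043 -0.0024  0.0148]
0.03 33 z95 [0.077 0.087 0.094] l [-0.0013  0.0003  0.0024]
top [18  0  8  5 34] [421.67647059 211.91176471] [ 0.5761 -0.3915  0.072 ]
top [ 13  12  18  18 243] [421.61728395 230.71604938] [ 0.534  -0.3914  0.072 ]
top [ 0 36 35  8 69] [415.89855072 249.68115942] [ 0.4916 -0.3788  0.072 ]
scene [ 14  13  19  13 189] [228.14814815 188.98941799] [ 0.5381 -0.3841  0.072 ]
scene [ 0 35 14 14 97] [210.2371134  213.15463918] [ 0.6132 -0.3404  0.072 ]
scene [ 14  34  36  21 316] [236.7943038  215.42088608] [ 0.5801 -0.2995  0.072 ]
```

```bash
python3 - <<'E'
from h import *
def cloud(d):
    v,u=np.mgrid[:480,:640]; K=d['mtx'];M=np.linalg.inv(d['world_to_cam']);z=d['range_z']
    c=np.stack([(u-K[0,2])/K[0,0]*z,-(v-K[1,2])/K[1,1]*z,-z],-1); w=c@M[:3,:3].T+M[:3,3]; w[z==0]=np.nan; return w
for n in('top0','scene0'):
    d=ld(n); W=cloud(d).reshape(-1,3)
    yaw=np.radians(73.7); a=np.array([.521,.0]); 
    for it in range(4):
        g=np.array([np.cos(yaw),np.sin(yaw)]);nn=np.array([-g[1],g[0]])
        x=(W[:,:2]-a)@g;l=(W[:,:2]-a)@nn
        zf=.06+.16*(x)   # rough
        k=(abs(l)<.025)&(W[:,2]>.045)
        xs=[];ms=[]
        for lo in np.arange(-.08,.08,.01):
            m=k&(x>=lo)&(x<lo+.01); 
            if m.sum()<5: continue
            xs.append(lo+.005); ms.append((np.percentile(l[m],3)+np.percentile(l[m],97))/2)
        p=np.polyfit(xs,ms,1); yaw+=np.arctan(p[0]); a=a+nn*p[1]
    g=np.array([np.cos(yaw),np.sin(yaw)]);nn=np.array([-g[1],g[0]])
    print(n,np.degrees(yaw),a,g)
    x=(W[:,:2]-a)@g;l=(W[:,:2]-a)@nn
    for lo in np.arange(-.2,.2,.01):
        m=(abs(l)<.022)&(x>=lo)&(x<lo+.01)&(W[:,2]>.035)
        if m.sum(): print(round(lo,3),m.sum(),'z',np.percentile(W[m,2],[5,50,98]).round(3),'l',np.percentile(l[m],[2,50,98]).round(4))
E
```

```text
top0 73.9463705242121 [ 0.52316883 -0.00063421] [0.27653699 0.96100328]
-0.17 26 z [0.052 0.083 0.092] l [-0.0095  0.0013  0.011 ]
-0.16 55 z [0.045 0.093 0.101] l [-0.0129  0.0027  0.0126]
-0.15 56 z [0.041 0.1   0.105] l [-0.0122  0.0031  0.0125]
-0.14 55 z [0.048 0.102 0.107] l [-0.0129  0.0036  0.0126]
-0.13 53 z [0.047 0.1   0.105] l [-0.0125  0.0031  0.0125]
-0.12 52 z [0.047 0.095 0.101] l [-0.0124  0.0029  0.0124]
-0.11 42 z [0.047 0.062 0.093] l [-0.0133  0.0017  0.0125]
-0.1 41 z [0.046 0.05  0.064] l [-0.0127 -0.0044  0.0127]
-0.09 43 z [0.047 0.051 0.067] l [-0.0134 -0.004   0.0127]
-0.08 42 z [0.05  0.053 0.067] l [-0.0127 -0.0046  0.0124]
-0.07 43 z [0.051 0.054 0.069] l [-0.0123  0.0033  0.0125]
-0.06 39 z [0.052 0.057 0.07 ] l [-0.013  -0.0043  0.0125]
-0.05 43 z [0.054 0.057 0.074] l [-0.0123 -0.0041  0.0125]
-0.04 40 z [0.055 0.058 0.074] l [-0.0128 -0.0043  0.0123]
-0.03 39 z [0.057 0.061 0.075] l [-0.0123 -0.0041  0.0126]
-0.02 44 z [0.058 0.062 0.077] l [-0.0128 -0.0048  0.0126]
-0.01 52 z [0.047 0.063 0.081] l [-0.0128 -0.0011  0.0125]
0.0 61 z [0.057 0.064 0.08
[... 2511 characters left out ...]

0.06 117 z [0.059 0.076 0.088] l [-0.0129  0.0047  0.0129]
0.07 99 z [0.072 0.08  0.091] l [-0.0128  0.0054  0.0127]
0.08 75 z [0.073 0.079 0.092] l [-0.013  -0.011   0.0116]
0.09 51 z [0.076 0.085 0.094] l [-0.0131 -0.0119 -0.009 ]
0.1 143 z [0.077 0.115 0.128] l [-0.0128 -0.0088  0.0084]
0.11 221 z [0.078 0.115 0.129] l [-0.0128 -0.0083  0.0094]
0.12 179 z [0.087 0.104 0.124] l [-0.0127 -0.0029  0.0108]
0.13 49 z [0.115 0.121 0.124] l [-0.0056 -0.002   0.0048]
0.14 30 z [0.118 0.123 0.124] l [-0.0054 -0.0017  0.0032]
0.16 1 z [0.161 0.161 0.161] l [-0.0178 -0.0178 -0.0178]
0.17 164 z [0.161 0.162 0.164] l [-0.0216 -0.0013  0.0207]
0.18 166 z [0.161 0.163 0.165] l [-0.0209 -0.      0.0209]
```

Both views agree on the gutter: yaw 73.95°, passing through (0.5235, -0.0007). The bearing's rear is at x'≈-0.166 along it, and its centre is at z≈0.073. The tool's y axis will point along the gutter. I shut the fingers and travel high.

>>> play_rows(targets="-0.033 -0.035 0 -0.085 1; -0.066 -0.07 0 -0.171 1; -0.1 -0.104 0 -0.171 1; -0.133 -0.139 0 -0.171 1; -0.166 -0.173 0 -0.171 1", force=40)

```text
time_s: 0.6
position: [0.3136, 0.2652, 0.2312]
tool_rot: [[-0.961, 0.276, -0.0], [0.276, 0.961, -0.0], [0.0, -0.0, -1.0]]
ft_force: [0.8, -0.5, -0.2]
grip_width: 0.0122
```

```bash
cat >> h.py <<'E'
G=np.array([.2765,.9610,0]);N=np.array([-.9610,.2765,0]);A=np.array([.5235,-.0007,0])
def W(x,l,z): return A+G*x+N*l+[0,0,z]
def st(tgt=None):
    o=status.observe(); p=o['position'];R=o['tool_rot']; d=p-A
    print('t',round(o['time_s'],2),'p',p.round(4),'gut',(d@G).round(4),(d@N).round(4),'yawY',np.degrees(np.arctan2(R[1,1],R[0,1])).round(2),'F',o['ft_force'].round(2),'w',round(o['grip_width'],4))
    if tgt is not None: print('shift',(R.T@(np.array(tgt)-p)).round(4))
E
python3 -c "
from h import *
st(W(-.22,0,.231))"
```

```text
t 0.6 p [0.3136 0.2652 0.2312] gut 0.1975 0.2753 yawY 74.0 F [ 0.77 -0.46 -0.21] w 0.0122
shift [-2.749e-01 -4.177e-01  2.000e-04]
```

>>> play_rows(targets="-0.028 -0.041 0 0 1; -0.056 -0.083 0 0 1; -0.083 -0.125 0 0 1; -0.11 -0.167 0 0 1; -0.138 -0.208 0 0 1")

```text
time_s: 1.1
position: [0.3887, 0.027, 0.2313]
tool_rot: [[-0.961, 0.276, 0.0], [0.276, 0.961, 0.0], [-0.0, 0.0, -1.0]]
ft_force: [1.3, 0.9, -0.1]
grip_width: 0.0001
```

>>> play_rows(targets="-0.028 -0.041 0 0 1; -0.056 -0.083 0 0 1; -0.083 -0.125 0 0 1; -0.11 -0.167 0 0 1; -0.137 -0.208 0 0 1")

```text
time_s: 1.6
position: [0.4631, -0.2109, 0.2311]
tool_rot: [[-0.961, 0.277, -0.0], [0.277, 0.961, 0.0], [0.0, 0.0, -1.0]]
ft_force: [0.8, 1.1, 0.6]
grip_width: -0.0003
```

```bash
python3 -c "
from h import *
st(W(-.215,0,.060))
grab('scene','scene1');grab('top','top1')
import cv2
a=cv2.imread('pics/scene1.png')[100:340,200:440];b=cv2.imread('pics/top1.png')[170:300,200:360]
o=np.hstack([cv2.resize(a,(400,400)),cv2.resize(b,(400,325)) if 0 else cv2.resize(b,(400,400))]);cv2.imwrite('pics/c1.png',o)"
```

```text
t 1.6 p [ 0.4631 -0.2109  0.2311] gut -0.2187 -0.0001 yawY 73.94 F [0.79 1.09 0.59] w -0.0003
shift [0.     0.0037 0.1711]
```

View pics/c1.png

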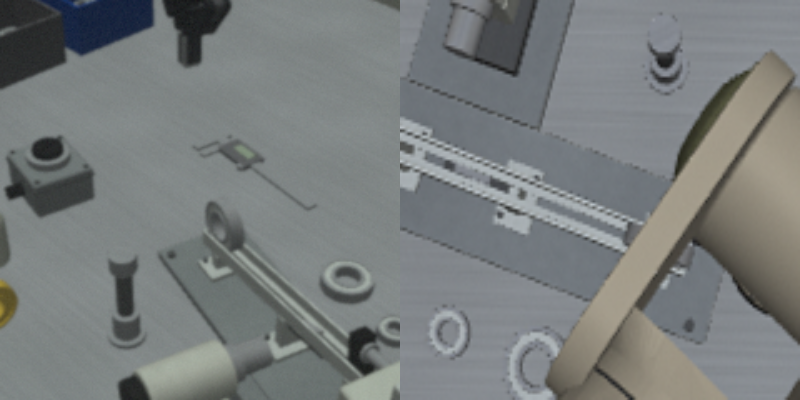

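The left half (scene) shows the shut fingers hanging clear behind the bearing, which stands at crop (222,226). I descend behind it.

>>> play_rows(targets="0 0 0.04 0 1; 0 0 0.08 0 1; 0 0 0.12 0 1; 0 0 0.15 0 1; 0 0 0.171 0 1")

```text
time_s: 2.2
position: [0.4622, -0.2077, 0.0582]
tool_rot: [[-0.961, 0.276, -0.002], [0.276, 0.961, 0.002], [0.003, 0.001, -1.0]]
ft_force: [0.4, -0.1, -0.6]
grip_width: -0.0
```

>>> play_rows(targets="0 0.008 0 0 1; 0 0.016 0 0 1; 0 0.024 0 0 1; 0 0.028 0 0 1; 0 0.028 0 0 1")

```text
time_s: 2.7
position: [0.4713, -0.1812, 0.0611]
tool_rot: [[-0.961, 0.275, 0.001], [0.275, 0.961, -0.001], [-0.001, -0.0, -1.0]]
ft_force: [-0.3, -0.3, 0.5]
grip_width: -0.0003
```

```bash
cat > look.py <<'E'
from h import *
import sys
k=sys.argv[1]; st()
grab('scene','scene'+k)
a=cv2.imread(f'pics/scene{k}.png')[180:360,290:470]
cv2.imwrite(f'pics/c{k}.png',cv2.resize(a,(600,600),interpolation=cv2.INTER_CUBIC))
E
python3 look.py 2
```

```text
t 2.7 p [ 0.4713 -0.1812  0.0611] gut -0.1879 0.0003 yawY 74.03 F [-0.27 -0.3   0.46] w -0.0003
```

View pics/c2.png

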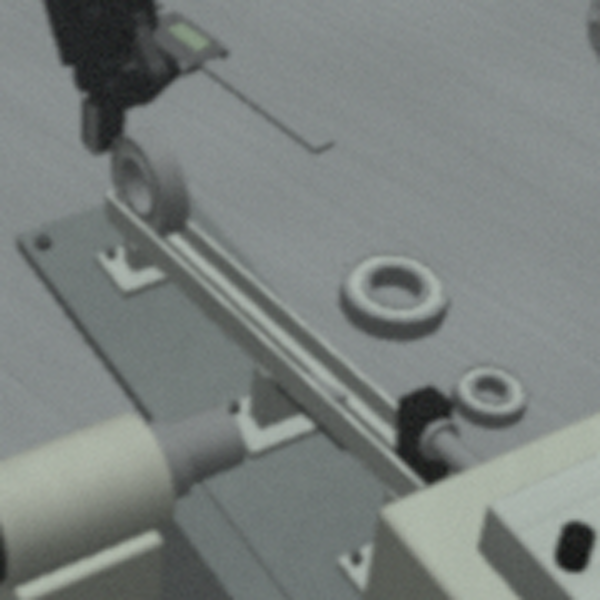

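The fingertip, at crop (100,130), is just behind and above the lip, next to the bearing at (150,185). I start pushing along the slope.

>>> play_rows(targets="0 0.006 -0.001 0 1; 0 0.012 -0.002 0 1; 0 0.018 -0.003 0 1; 0 0.024 -0.004 0 1; 0 0.03 -0.005 0 1")

```text
time_s: 3.25
position: [0.4793, -0.1526, 0.0655]
tool_rot: [[-0.961, 0.276, 0.0], [0.276, 0.961, -0.0], [-0.0, -0.0, -1.0]]
ft_force: [-0.9, -1.0, 0.0]
grip_width: 0.0003
```

```bash
python3 look.py 3
```

```text
t 3.25 p [ 0.4793 -0.1526  0.0655] gut -0.1582 0.0005 yawY 73.97 F [-0.93 -1.04  0.  ] w 0.0003
```

View pics/c3.png

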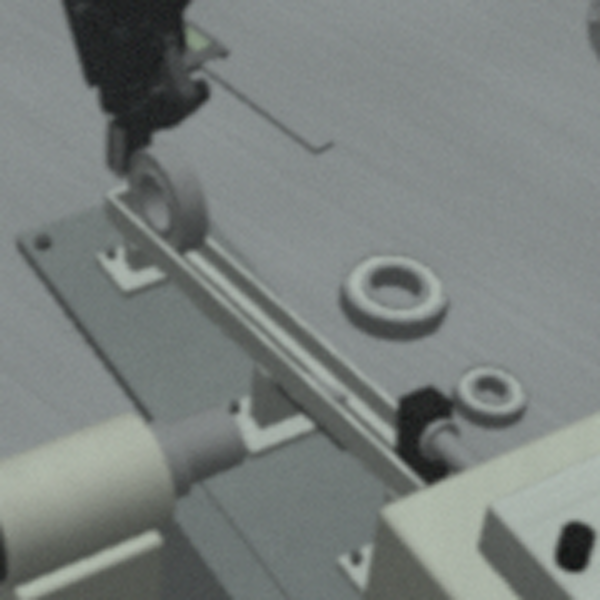

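The bearing rolls up the gutter and has left the lip, with the fingertip behind it. I keep pushing.

>>> play_rows(targets="0 0.007 -0.001 0 1; 0 0.014 -0.002 0 1; 0 0.021 -0.0035 0 1; 0 0.028 -0.0045 0 1; 0 0.035 -0.0055 0 1")

```text
time_s: 3.8
position: [0.4889, -0.1188, 0.0709]
tool_rot: [[-0.961, 0.276, 0.0], [0.276, 0.961, -0.0], [-0.0, -0.0, -1.0]]
ft_force: [-0.3, -1.6, 0.6]
grip_width: 0.0004
```

>>> play_rows(targets="0 0.007 -0.001 0 1; 0 0.014 -0.002 0 1; 0 0.021 -0.0035 0 1; 0 0.028 -0.0045 0 1; 0 0.035 -0.0055 0 1")

```text
time_s: 4.3
position: [0.4986, -0.0852, 0.0764]
tool_rot: [[-0.961, 0.276, 0.0], [0.276, 0.961, -0.0], [-0.0, -0.0, -1.0]]
ft_force: [-0.3, -1.4, -0.2]
grip_width: -0.0
```

```bash
cat >> look.py <<'E'
d=ld('scene'+k);v,u=np.mgrid[150:400,250:500];Z=d['range_z'][v,u];K=d['mtx'];M=np.linalg.inv(d['world_to_cam'])
c=np.stack([(u-K[0,2])/K[0,0]*Z,-(v-K[1,2])/K[1,1]*Z,-Z],-1)@M[:3,:3].T+M[:3,3]
q=c[Z>0]-A; x=q@G;l=q@N;z=q[:,2]
p=status.observe()['position']-A
m=(abs(l)<.011)&(z>.0628+.1614*(x+.0175)+.018)&(x<.085)&(x>p@G+.005)
print('bearing x range',np.percentile(x[m],[1,99]).round(4),'ztop',np.percentile(z[m],99).round(4),m.sum())
E
python3 look.py 4
```

```text
t 4.3 p [ 0.4986 -0.0852  0.0764] gut -0.0881 0.0006 yawY 73.97 F [-0.29 -1.39 -0.22] w -0.0
bearing x range [-0.0811 -0.0127] ztop 0.3057 1952
```

View pics/c4.png

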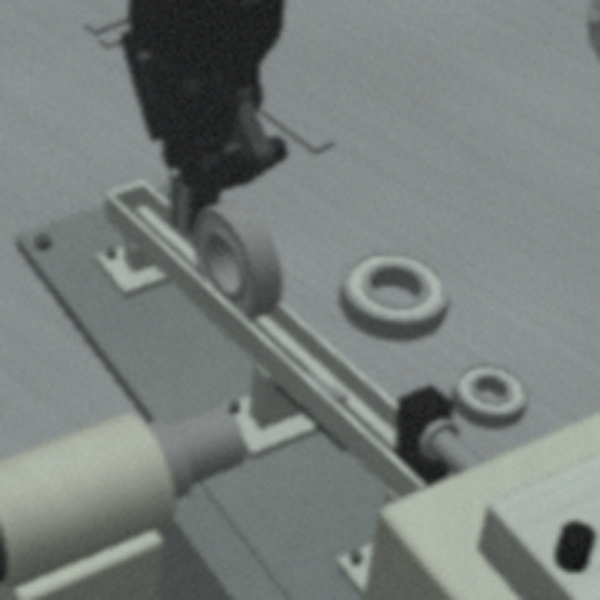

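The bearing's front is at x'≈-0.013 and its rear meets the finger 13 mm ahead of the TCP, so it should reach the stop at TCP x'≈0.023.

>>> play_rows(targets="0 0.007 -0.001 0 1; 0 0.014 -0.002 0 1; 0 0.021 -0.0035 0 1; 0 0.028 -0.0045 0 1; 0 0.035 -0.0055 0 1")

```text
time_s: 4.85
position: [0.5083, -0.0515, 0.0819]
tool_rot: [[-0.961, 0.276, 0.0], [0.276, 0.961, 0.0], [-0.0, 0.0, -1.0]]
ft_force: [-0.8, -1.7, 0.4]
grip_width: 0.0001
```

>>> play_rows(targets="0 0.007 -0.001 0 1; 0 0.014 -0.002 0 1; 0 0.021 -0.0035 0 1; 0 0.028 -0.0045 0 1; 0 0.035 -0.0055 0 1")

```text
time_s: 5.35
position: [0.5179, -0.0182, 0.0875]
tool_rot: [[-0.961, 0.276, 0.0], [0.276, 0.961, -0.001], [-0.0, -0.001, -1.0]]
ft_force: [-0.3, -2.4, 1.9]
grip_width: -0.0001
```

>>> play_rows(targets="0 0.005 -0.001 0 1; 0 0.01 -0.0015 0 1; 0 0.015 -0.0025 0 1; 0 0.02 -0.003 0 1; 0 0.024 -0.004 0 1")

```text
time_s: 5.85
position: [0.5244, 0.0051, 0.0913]
tool_rot: [[-0.961, 0.276, -0.0], [0.276, 0.961, 0.0], [0.0, 0.0, -1.0]]
ft_force: [-0.3, -0.8, 0.1]
grip_width: -0.0002
```

```bash
python3 look.py 5
```

```text
t 5.85 p [0.5244 0.0051 0.0913] gut 0.0058 0.0007 yawY 73.97 F [-0.3  -0.82  0.11] w -0.0002
bearing x range [0.0125 0.0808] ztop 0.3566 2615
```

View pics/c5.png

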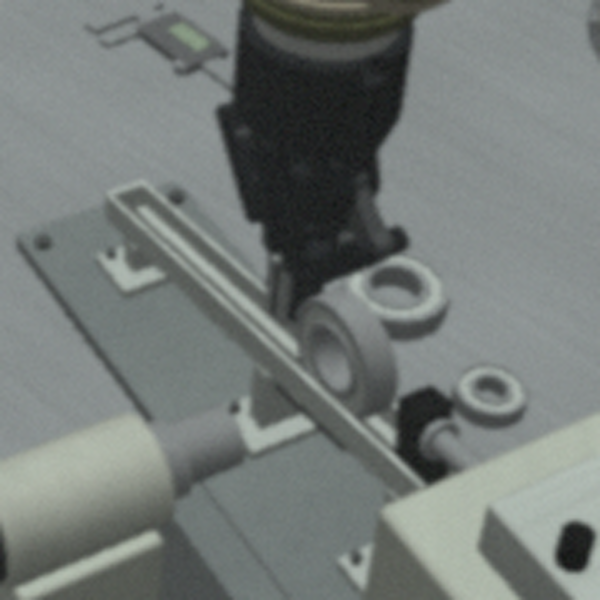

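The bearing is close to the stop, with a small gap left at crop (395,400). I push on in small steps until the force rises.

>>> play_rows(targets="0 0.003 -0.0005 0 1; 0 0.006 -0.001 0 1; 0 0.009 -0.0015 0 1; 0 0.012 -0.002 0 1; 0 0.014 -0.0025 0 1")

```text
time_s: 6.4
position: [0.5283, 0.0184, 0.0939]
tool_rot: [[-0.961, 0.276, 0.0], [0.276, 0.961, 0.0], [0.0, 0.0, -1.0]]
ft_force: [0.2, -0.1, -0.1]
grip_width: 0.0
```

>>> play_rows(targets="0 0.001 0 0 1; 0 0.002 0 0 1; 0 0.003 -0.0005 0 1")

```text
time_s: 6.7
position: [0.529, 0.021, 0.0943]
tool_rot: [[-0.961, 0.276, -0.0], [0.276, 0.961, 0.0], [0.0, -0.0, -1.0]]
ft_force: [0.4, -0.7, -1.0]
grip_width: -0.0001
```

```bash
python3 look.py 6
```

```text
t 6.7 p [0.529  0.021  0.0943] gut 0.0224 0.0007 yawY 73.96 F [ 0.39 -0.68 -1.04] w -0.0001
bearing x range [0.0287 0.0842] ztop 0.3158 2099
```

View pics/c6.png

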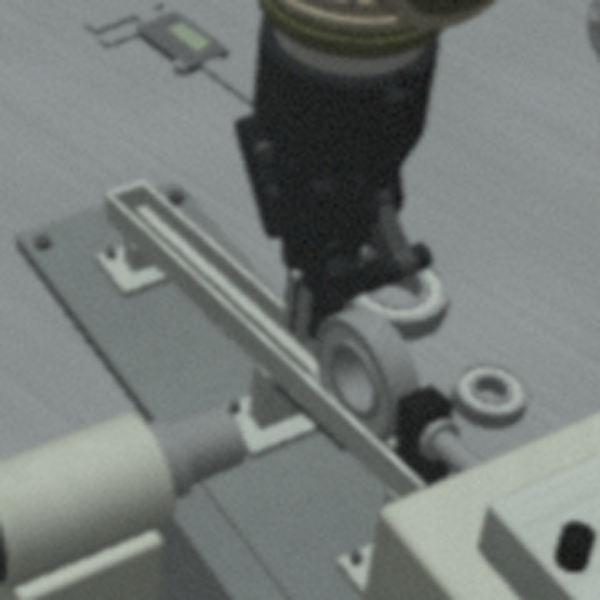

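>>> play_rows(targets="0 0.001 0 0 1; 0 0.002 0 0 1; 0 0.002 0 0 1")

```text
time_s: 7.05
position: [0.5297, 0.0229, 0.0943]
tool_rot: [[-0.961, 0.276, 0.0], [0.276, 0.961, -0.0], [-0.0, -0.0, -1.0]]
ft_force: [0.6, 0.1, -0.7]
grip_width: 0.0
```

>>> play_rows(targets="0 0.001 0 0 1; 0 0.002 -0.0005 0 1; 0 0.002 -0.0005 0 1")

```text
time_s: 7.35
position: [0.5302, 0.0249, 0.0949]
tool_rot: [[-0.961, 0.276, 0.0], [0.276, 0.961, 0.0], [-0.0, 0.0, -1.0]]
ft_force: [-0.0, -0.5, 0.2]
grip_width: -0.0001
```

>>> play_rows(targets="0 0.001 0 0 1; 0 0.002 -0.0005 0 1; 0 0.002 -0.0005 0 1")

```text
time_s: 7.65
position: [0.5304, 0.0261, 0.0951]
tool_rot: [[-0.961, 0.276, -0.001], [0.276, 0.961, -0.001], [0.001, -0.002, -1.0]]
ft_force: [-1.2, -6.2, -1.6]
grip_width: 0.0001
```

>>> play_rows(targets="0 0.001 0 0 1; 0 0.002 0 0 1; 0 0.002 -0.0005 0 1")

```text
time_s: 7.95
position: [0.5305, 0.0265, 0.0954]
tool_rot: [[-0.961, 0.276, -0.003], [0.276, 0.961, -0.004], [0.002, -0.005, -1.0]]
ft_force: [-3.7, -14.5, -1.6]
grip_width: 0.0002
```

```bash
python3 look.py 7
```

```text
t 7.95 p [0.5305 0.0265 0.0954] gut 0.028 0.0008 yawY 73.98 F [ -3.73 -14.53  -1.59] w 0.0002
bearing x range [0.0343 0.0841] ztop 0.2977 1901
```

View pics/c7.png

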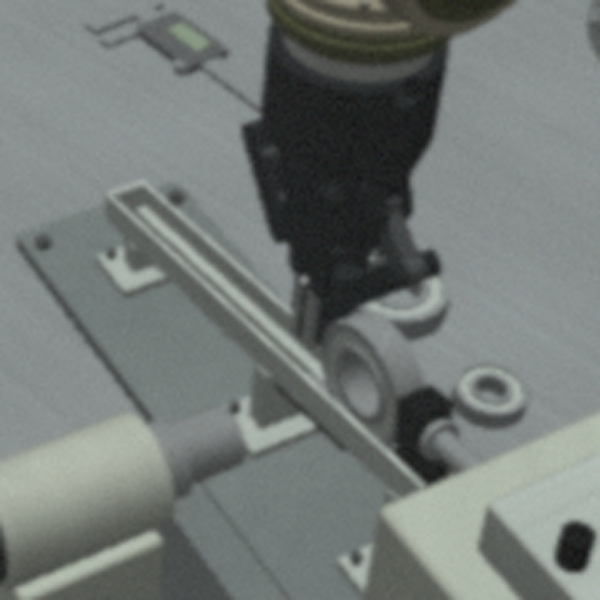

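The force rose from about 0 to 15 N, so the bearing is on the stop. I back off slowly and check that it stays.

>>> play_rows(targets="0 -0.002 0 0 1; 0 -0.004 0 0 1; 0 -0.006 0 0 1; 0 -0.008 0 0 1; 0 -0.01 0 0 1")

```text
time_s: 8.5
position: [0.5285, 0.0191, 0.0959]
tool_rot: [[-0.961, 0.276, 0.0], [0.276, 0.961, 0.0], [-0.0, 0.0, -1.0]]
ft_force: [1.0, 0.3, -0.4]
grip_width: 0.0003
```

>>> play_rows(targets="0 -0.004 0 0 1; 0 -0.008 0 0 1; 0 -0.012 0 0 1; 0 -0.012 0 0 1; 0 -0.012 0 0 1")

```text
time_s: 9.0
position: [0.5252, 0.0074, 0.0958]
tool_rot: [[-0.961, 0.276, 0.0], [0.276, 0.961, 0.0], [-0.0, 0.0, -1.0]]
ft_force: [-0.3, -0.4, -0.6]
grip_width: 0.0001
```

```bash
python3 look.py 8
```

```text
t 9.0 p [0.5252 0.0074 0.0958] gut 0.0082 0.0006 yawY 73.95 F [-0.31 -0.37 -0.58] w 0.0001
bearing x range [0.0146 0.0833] ztop 0.3583 2429
```

View pics/c8.png

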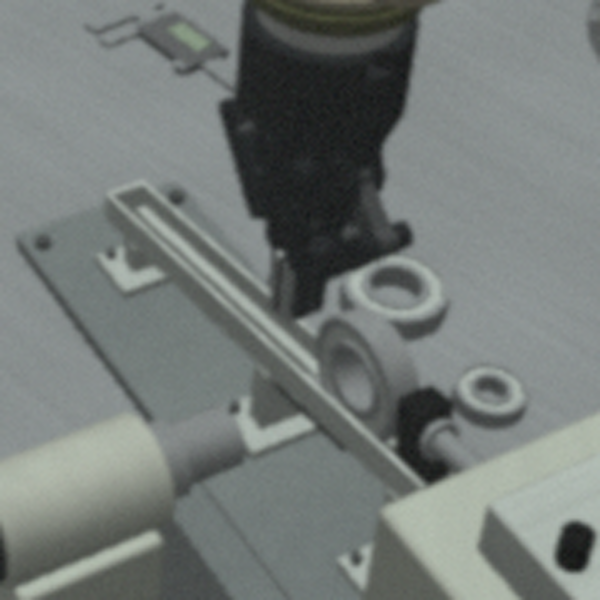

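The bearing stays by itself, a few mm back from the stop, with the finger clear of it. I back off further, lift, and re-check.

>>> play_rows(targets="0 -0.01 0 0 1; 0 -0.02 0 0 1; 0 -0.03 -0.02 0 1; 0 -0.04 -0.06 0 1; 0 -0.05 -0.1 0 1")

```text
time_s: 9.55
position: [0.5107, -0.0416, 0.1967]
tool_rot: [[-0.961, 0.277, -0.002], [0.277, 0.961, 0.0], [0.002, -0.0, -1.0]]
ft_force: [1.5, -0.9, 0.8]
grip_width: -0.0003
```

```bash
python3 look.py 9; python3 -c "
from h import *
st([.535,-.389,.13])"
```

```text
t 9.55 p [ 0.5107 -0.0416  0.1967] gut -0.0429 0.001 yawY 73.94 F [ 1.47 -0.89  0.77] w -0.0003
bearing x range [-0.038   0.0839] ztop 0.3161 1687
t 9.6 p [ 0.513  -0.0434  0.2035] gut -0.0439 -0.0017 yawY 73.91 F [ 1.89 -1.5   6.33] w 0.0001
shift [-0.1162 -0.3259  0.0751]
```

View pics/c9.png

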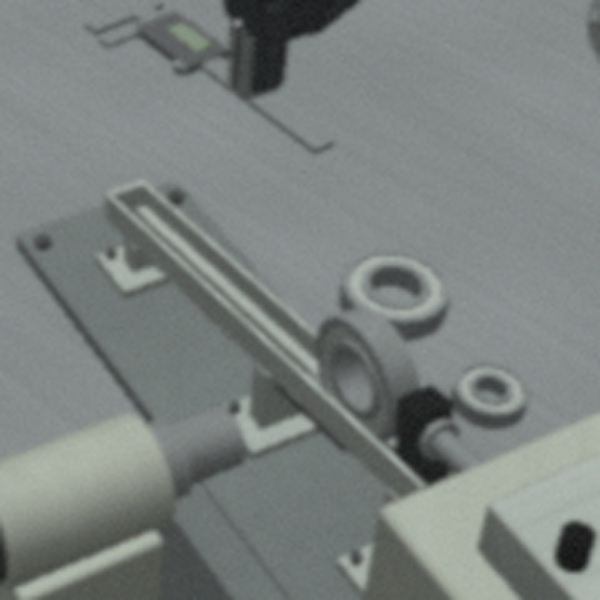

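The bearing is still held with the robot well away. Now to the button.

>>> play_rows(targets="-0.016 -0.046 0 0 1; -0.032 -0.092 0 0 1; -0.048 -0.138 0 0 1; -0.064 -0.184 0 0 1; -0.08 -0.225 0 0 1")

```text
time_s: 10.1
position: [0.5253, -0.2819, 0.1956]
tool_rot: [[-0.961, 0.277, -0.0], [0.277, 0.961, -0.0], [0.0, -0.0, -1.0]]
ft_force: [-0.1, 0.1, 0.3]
grip_width: 0.0001
```

>>> play_rows(targets="-0.012 -0.034 0.02 0 1; -0.024 -0.068 0.04 0 1; -0.036 -0.101 0.06 0 1; -0.036 -0.101 0.07 0 1; -0.036 -0.101 0.07 0 1")

```text
time_s: 10.6
position: [0.5316, -0.3862, 0.1236]
tool_rot: [[-0.961, 0.278, -0.003], [0.278, 0.961, 0.003], [0.003, 0.002, -1.0]]
ft_force: [0.3, 0.7, -0.5]
grip_width: -0.0
```

```bash
python3 -c "
from h import *
st([.535,-.389,.08])
grab('scene','s10')
a=cv2.imread('pics/s10.png')[120:280,140:340]
cv2.imwrite('pics/c10.png',cv2.resize(a,(750,600),interpolation=cv2.INTER_CUBIC))"
```

```text
t 10.6 p [ 0.5316 -0.3862  0.1236] gut -0.3682 -0.1144 yawY 73.88 F [ 0.27  0.68 -0.5 ] w -0.0
shift [-0.0042 -0.0018  0.0436]
```

View pics/c10.png

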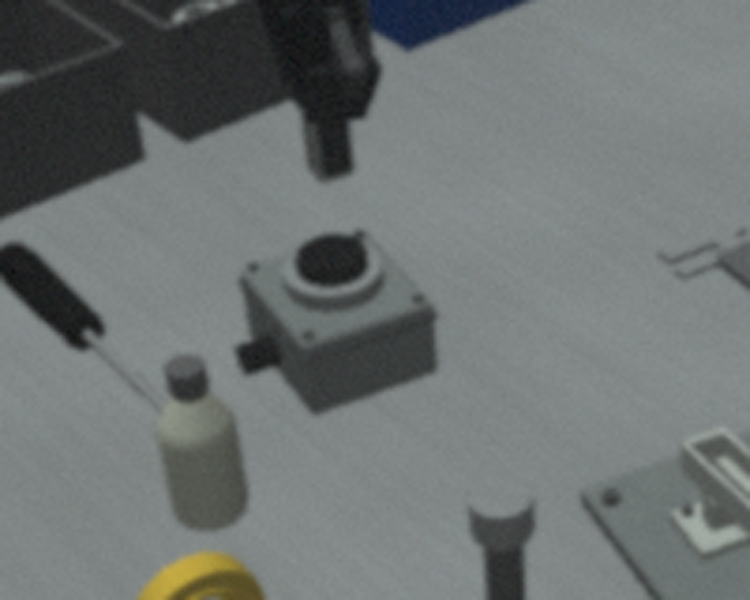

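The fingertip hangs above the black button at crop (330,262). The top view is less biased by the button's side, so I use (0.534, -0.391) and go down.

>>> play_rows(targets="-0.0035 -0.004 0.015 0 1; -0.0035 -0.004 0.03 0 1; -0.0035 -0.004 0.04 0 1; -0.0035 -0.004 0.045 0 1; -0.0035 -0.004 0.045 0 1")

```text
time_s: 11.15
position: [0.5352, -0.3903, 0.0804]
tool_rot: [[-0.961, 0.276, -0.0], [0.276, 0.961, 0.001], [0.001, 0.0, -1.0]]
ft_force: [-0.6, 1.2, 0.3]
grip_width: 0.0002
```

>>> play_rows(targets="0 0 0.002 0 1; 0 0 0.004 0 1; 0 0 0.006 0 1; 0 0 0.008 0 1; 0 0 0.008 0 1")

```text
time_s: 11.65
position: [0.535, -0.3907, 0.0726]
tool_rot: [[-0.961, 0.276, -0.0], [0.276, 0.961, 0.0], [0.0, 0.0, -1.0]]
ft_force: [-0.3, -0.7, -0.1]
grip_width: -0.0
```

>>> play_rows(targets="0 0 0.001 0 1; 0 0 0.002 0 1; 0 0 0.003 0 1; 0 0 0.004 0 1; 0 0 0.004 0 1")

```text
time_s: 12.15
position: [0.5352, -0.3908, 0.0689]
tool_rot: [[-0.961, 0.276, 0.0], [0.276, 0.961, -0.0], [-0.0, -0.0, -1.0]]
ft_force: [-0.7, 0.3, 2.6]
grip_width: -0.0002
```

>>> play_rows(targets="0 0 0.001 0 1; 0 0 0.002 0 1; 0 0 0.003 0 1; 0 0 0.003 0 1")

```text
time_s: 12.55
position: [0.5352, -0.3908, 0.0661]
tool_rot: [[-0.961, 0.276, 0.0], [0.276, 0.961, -0.0], [-0.0, -0.0, -1.0]]
ft_force: [-0.5, 0.6, 5.4]
grip_width: 0.0
```

>>> play_rows(targets="0 0 0.001 0 1; 0 0 0.0015 0 1; 0 0 0.0015 0 1")

```text
time_s: 12.85
position: [0.5352, -0.3909, 0.0659]
tool_rot: [[-0.961, 0.276, 0.001], [0.276, 0.961, -0.001], [-0.001, -0.001, -1.0]]
ft_force: [-3.5, 3.1, 14.1]
grip_width: -0.0002
```

>>> play_rows(targets="0 0 0.001 0 1; 0 0 0.001 0 1; 0 0 0.001 0 1")

```text
time_s: 13.15
position: [0.5353, -0.3909, 0.0659]
tool_rot: [[-0.961, 0.276, 0.001], [0.276, 0.961, -0.002], [-0.002, -0.001, -1.0]]
ft_force: [-6.3, 4.0, 20.2]
grip_width: 0.0003
```

The button bottomed at z = 0.0659: the force rose from 5 to 20 N with no further travel, about 6 mm below its rest height. I let go and lift.

>>> play_rows(targets="0 0 -0.005 0 1; 0 0 -0.015 0 1; 0 0 -0.035 0 1; 0 0 -0.07 0 1; 0 0 -0.11 0 1")

```text
time_s: 13.65
position: [0.5347, -0.3903, 0.1733]
tool_rot: [[-0.961, 0.276, -0.002], [0.276, 0.961, 0.003], [0.003, 0.002, -1.0]]
ft_force: [0.0, -0.2, 0.2]
grip_width: 0.0
```

>>> play_rows(targets="0 -0.02 0 0 1; 0 -0.04 0 0 1; 0 -0.06 0 0 1; 0 -0.06 0 0 1; 0 -0.06 0 0 1")

```text
time_s: 14.15
position: [0.5179, -0.449, 0.1717]
tool_rot: [[-0.961, 0.277, -0.002], [0.277, 0.961, 0.002], [0.002, 0.002, -1.0]]
ft_force: [0.1, 0.9, 0.2]
grip_width: -0.0001
```

```bash
python3 -c "
from h import *
st()
d=grab('scene','s11'); print(pt(d,228,188)[2], pt(ld('scene0'),228,188)[2], pt(ld('s10'),228,188)[2])
a=cv2.imread('pics/s11.png')[120:360,130:470]
cv2.imwrite('pics/c11.png',cv2.resize(a,(800,565),interpolation=cv2.INTER_CUBIC))"; python3 look.py 12
```

```text
t 14.15 p [ 0.5179 -0.449   0.1717] gut -0.4323 -0.1186 yawY 73.89 F [0.07 0.92 0.19] w -0.0001
0.07335550448161199 0.06983563846604335 0.07333662180382605
t 14.2 p [ 0.5183 -0.4484  0.1721] gut -0.4317 -0.1188 yawY 73.94 F [-0.35 -0.09 -0.2 ] w -0.0002
bearing x range [0.0398 0.0846] ztop 0.1372 471
```

View pics/c11.png

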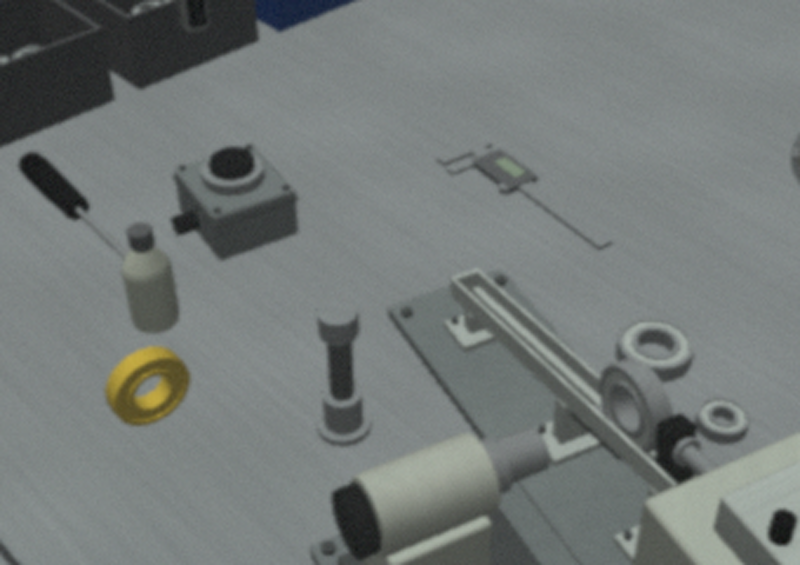

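View pics/c12.png

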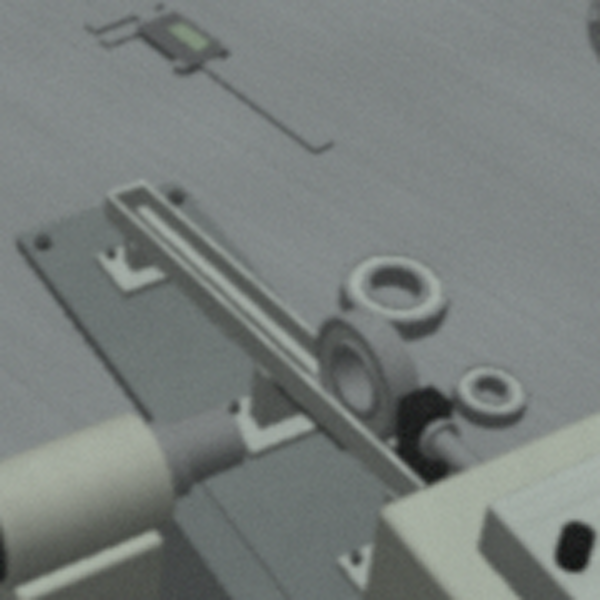

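The bearing is still held at the high end, the button is back out, the bystanders are in place and the arm is clear. I hand in the job.

```bash
python3 -c "
from rig import env
print(env.close_job())"
```

```text
the job is handed in; nothing more can be done
None
```

The bearing is loaded at the high end and held there, and the start button has been pressed fully down and released. The job was handed in at about 14 s of the 58 s allowed.

**Bearing:** I rolled it up the gutter with the shut fingertips until the push force rose to about 15 N against the stop, then backed away. It rolled back a few mm and stayed there without the robot. Pictures right after release and again about 5 s later show it in the same place. The catch itself was too small to see, so I infer that it came up from the bearing staying put.

**Start button:** It bottomed at z = 0.066 m, about 6 mm below its rest height, and the force rose from 5 to 20 N with no further travel. After I let go, it was back at its earlier height: 0.073 m both before and after. One depth reading of the button from the very first picture gave 0.070 m, which I put down to noise.

**Surroundings:** The loose parts and tools seen in the last scene picture looked undisturbed, and the arm was clear of everything. One wrist reading of 6.3 N came while the arm was lifting through free air; later readings were near zero, so I took it as a motion effect.

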